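Unfold the crank and clamp the report in the desk press

ROBOT

A 6-joint arm with a two-finger parallel gripper is mounted at the origin on the work surface. World frame = base frame: x ahead of the robot, y to its left, z up, the work surface at z = 0. Lengths are in m, angles in rad, forces in N, time in s.
With the tool pointing down it reaches from about 0.35 to 0.875 m from the base axis. Payload 4.2 kg.
Tool frame: the origin (TCP) lies at the very end of the fingers, on their centre line; the grasp point (between the pads) lies 19 mm behind it; x points along the fingers, y is the direction in which the jaws open and shut, and the axes are right-handed (so a half turn about x gives the same grasp; the last joint's range is limited). The gripper opens to 85 mm and grips with 20 to 120 N. Pads are 22 mm wide; open, the fingers measure 114 mm over their backs; the gripper's body (76 mm by 85 mm) begins 54 mm behind the grasp point. The pads swing forward as they close: fully open they stand 13 mm farther back than shut.
Start: joints at [1.396, 0.385, 0.008, 0, -1.194, -0.259], TCP at [0.263, 0.567, 0.201] pointing down, gripper open.
Joint ranges: [-3.14, 3.14], [-1.21, 2.06], [-1.07, 1.41], [-3.16, 2.05], [-2.99, -0.16], [-3.1, 3.1]. Speed limits (rad/s): [2.79, 2.79, 3.14, 3.14, 3.14, 3.14].

INTERFACE

Orientations are given as a unit quaternion [x, y, z, w].
In Python, from rig import manip, optics gives the robot as it stands.
- The arm moves only by the tool step_arm, never from a script. Its arguments are lists of equal length, an entry for each row: "linear": the shift along the world's x, y, z in cm, a list of three; "yaw": the turn about the world's z in rad; "hand": the opening, from 0 (shut) to 1 (fully open). A call has 1 to 20 rows; each row shifts and turns the pose as measured when the row begins; what a row does not reach is not made up. A row lasts 1/8 s, in which the tool goes at most 62.5 mm and 10.7 degrees, less where a joint would pass 70% of its speed; a pose out of reach is approached as far as the arm can. A call with a gripper value outside its range is refused whole. The fingers move at their own pace and stop on an object; "newtons" is the grip in N (left out, the last holds). Time passes only in rows, so rows that do not move let the fingers close. It gives the time, the measured TCP pose, the force and the opening at its end, in the units of the state.
- manip.read_state(): the state, without advancing time (a new reading comes with each control period).
- optics.snapshot(name): name is "scene" or "top" or "wrist"; returns the picture (384x512x3 uint8, blue, green, red); there is no depth.
- optics.camera_params(name): a dict with "fx", "fy", "cx", "cy" (pixels), "k1" (the pictures are not rectified: a ray, as slopes to the right and down, at radius r is drawn at 1 + k1 r^2 times it, then the intrinsics apply), "R" (3x3) and "t" (3): a world point X has camera coordinates R X + t. Camera axes: x right, y down, z forward; pixel columns grow to the right and rows downward; lengths in m; the calibration is good to about 2 mm. A picture is of the moment at which its call begins: read the wrist's pose just before it. camera_params takes no time and is no camera call; for the wrist camera it gives the pose at the moment of the call.
- manip.finish_job(): hands the job in, once; it reports no verdict.
The state is a dict: "time_s": time; "joint_positions": joint angles; "joint_velocities": joint speeds; "tau": joint torques, N m; "tcp_pos": TCP position; "ee_rot": TCP orientation; "ft_force": force on the tool from outside, world axes, zero at the start; "moment": the same for the moment, N m; "finger_gap": opening from 0.0 (shut) to 1.0 (fully open).
Only numpy, scipy, OpenCV 4.12 (cv2) and the standard library are available. Lean on these libraries where they do the work, as an engineer would, in place of code of your own. Each camera call takes 0.05 s, during which the arm holds its last target. There are 200 camera calls.

TASK

The freshly bound report lies in the desk binding press. First swing the crank's folded handle fully upright, then wind the crank clockwise (seen from above) to bring the plate down until the handle stiffens clearly and the report is firmly clamped; do not force it further, or the report is crushed. Let go with the handle left upright, the report clamped where it lay and the other things on the desk undisturbed.

Things in the scene. Friction and masses are not known exactly. Their poses are not given: they have to be found in the camera images.
- press: the grey desk press, fixed: base 200 x 300 x 22 mm, two steel columns, and a grey crossbar 276 mm long (its y axis), 56 mm wide, top 155 mm over the desk, with the crank on top. Origin in the middle of its underside, below the crank's axis
- report: the bound report: a rigid book-like block with blue cloth covers, 210 x 150 x about 35 mm, 0.9 kg, lying loose on the wooden bed of the press under the plate; origin in the middle of its underside. Leave it to the press: do not touch it
- platen: the press's steel plate (150 x 160 x 16 mm, with a sprung rubber pad below it, 2 to 6 mm proud: not known better) under the crossbar; origin in the middle of the steel's underside. The pad starts some 6 to 18 mm clear of the report and sinks 2.4 mm per rad (15 mm per turn) as the crank is wound clockwise; the screw stays where it is left
- crank: the crank's hub on the screw: 22 mm across, its top 188 mm over the desk; origin in its underside, 165 mm up. FEEL: wound clockwise it drags 0.45 N m, about 6.5 N at the handle, for 2.5 to 7.5 rad until the pad touches; then it stiffens by about 10 N per rad. About 10.5 N at the handle (4 N above running free) is well clamped; under 8.5 N is loose, over 13 N crushes
- crank_axis (a point): point on the crank's upright turning axis at the height of the handle's hinge pin, 200 mm over the desk. The crank arm, a level steel bar 12 mm wide with its top 16 mm below this point, runs from the hub to below handle_pivot; it starts pointing towards the robot (-x), give or take 1.05 rad. Pressing the handle off its circle only strains the crank
- handle_pivot (a point): middle of the hinge pin of the folding handle, at the outer end of the crank arm, 70 mm from crank_axis and at its height; the pin is level and square to the arm, held by two lugs 21 mm over their outsides. The upright handle stands over this point, so it circles the axis at 70 mm
- handle_tip (a point): centre of the handle's free end, 64 mm from handle_pivot. The handle is a black grip 17 to 19 mm thick, from 14 to 64 mm off the pin, spinning freely about its own length. Folded, it lies along the arm, pointing inwards to the crank's axis, with 6 mm of air under it; the arm is narrower than the grip, so fingers can straddle both from above
- handle (a joint): fold angle of the handle: 0 folded flat over the arm (starts between 0 and 0.2), 1.57 upright, stop at 1.6. It swings up about its pin with 0.16 N m of friction (some 3.5 N at 45 mm from the pin) and stays at any angle, but leans in again if pushed towards the crank's axis with more than that
- stapler: a black stapler 135 mm long, 44 mm tall, lying loose beside the press on its left; origin under its middle
- glue_stick: a white glue stick with a blue cap, 27 mm across and 98 mm tall, standing loose behind the press (far side); origin under it
- note_block: a yellow block of sticky notes 75 x 75 x 22 mm, loose behind the press; origin under its middle
- pen_cup: a red plastic cup with pens, 80 mm across, 160 mm tall with the pens, standing loose at the right side of the press; origin under it
- calculator: a black desk calculator 170 x 120 x 24 mm, loose on the right of the desk; origin under its middle
- smartphone: a smartphone 150 x 72 x 9 mm, lying loose on the left of the desk; origin under its middle
- hole_punch: a hole punch 110 x 120 x 60 mm, loose on the left of the desk; origin under its middle

How it is judged:
On the way, in this order (a step that is already met when the one before it is completed fails the run):
1. the handle is swung upright (value of joint handle above 1.4 rad), for 0.2 s.
2. the plate clamps the report firmly (contact force between platen and report above 70 N), for 0.2 s.
At the end, for the whole second after the job is handed in: the handle stands upright (fold angle over 1.25 rad), the plate presses the report with 70 to 220 N, and the report lies within 15 mm of where it lay (value of joint handle above 1.25 rad and contact force between platen and report between 70 and 220 N and distance of report from where it was at the start of the episode below 0.015 m); the robot touches nothing.
It fails at once if the crank is turned (its arm's end moved over 30 mm) while the handle is still folded or half folded (under 1.2 rad) (distance of handle_pivot from where it was at the start of the episode above 0.03 m and value of joint handle below 1.2 rad).
It fails at once if the report is crushed (over 220 N from the plate) (contact force between platen and report above 220 N).
It fails at once if the report is touched by the robot with over 5 N (contact force between any of the fingers, the arm and report above 5 N).
It fails at once if another thing on the desk is shifted by over 30 mm (distance of any of stapler, glue_stick, note_block, pen_cup, calculator, smartphone, hole_punch from where it was at the start of the episode above 0.03 m).
It also fails if it takes over 72 s, if anything falls off the work surface, if the arm or the gripper's body presses on something with over 40 N, if the wrist force passes 120 N, or if a joint passes its speed limit or range.

## Working session

There is one attempt and no reset: what is moved stays moved. The work goes in short steps, Python scripts to look and compute and a tool call to move; the robot and the scene stay as the last step left them, time stands still between calls to the robot, and variables do not carry over. Pictures are saved under pics/ and viewed, about 8 in all and at most 12, crops included, and the job is handed in when it is done.

Besides the shell and the picture viewer there is one more tool, called by a JSON object that holds its "api" and its "payload", one argument or row to a line. step_arm: Moves the arm, as the interface text tells. Its arguments: {"type":"object","properties":{"linear":{"type":"array"},"yaw":{"type":"array"},"hand":{"type":"array"},"newtons":{"type":"number"}},"required":["linear","yaw","hand"]}

```bash
ls; mkdir -p pics
python3 - <<'E'
from rig import manip, optics
import cv2
s=manip.read_state(); print(s)
for n in ("scene","top"):
    im=optics.snapshot(n); cv2.imwrite(f"pics/{n}0.png",im)
    p=optics.camera_params(n); print(n,p)
a=cv2.imread("pics/scene0.png");b=cv2.imread("pics/top0.png")
cv2.imwrite("pics/top0b.png",cv2.resize(b,(800,600)))
E
```

```text
pics
{'time_s': 0.0, 'joint_positions': array([ 1.39558848e+00,  3.85571287e-01,  6.59958946e-03, -4.81918553e-04,
       -1.19401030e+00, -2.58586972e-01]), 'joint_velocities': array([-0.00161226,  0.00182892,  0.00040121,  0.00146503,  0.00112033,
        0.00043822]), 'tau': array([-2.95900090e-04, -3.92286551e+01,  1.88402975e+01,  4.18608204e+00,
       -4.67573424e-03, -8.35341183e-06]), 'tcp_pos': array([0.26242022, 0.56650831, 0.19990504]), 'ee_rot': array([-0.69039917,  0.1530099 ,  0.69065121,  0.15145254]), 'ft_force': array([-0.34850783, -0.41824385, -0.35375233]), 'moment': array([ 0.02224171,  0.03222079, -0.00759082]), 'finger_gap': 0.9989557309407546}
scene {'fx': 369.3894059926559, 'fy': 369.3894059926559, 'cx': 252.47234791090997, 'cy': 190.22111775054788, 'k1': -0.051341293308772545, 'R': array([[-0.32103197,  0.94706533, -0.00239229],
       [ 0.54938221,  0.18416837, -0.81502221],
       [-0.77143869, -0.26296247, -0.57942478]]), 't': array([ 0.19194441, -0.19915563,  1.6522759 ])}
top {'fx': 475.38971728197185, 'fy': 475.38971728197185, 'cx': 252.58247731476902, 'cy': 191.4999906109032, 'k1': -0.1734621532096172, 'R': array([[ 2.00543070e-02, -9.99798892e-01, -2.60544541e-05],
       [-9.74509122e-01, -1.95412120e-02, -2.23495218e-01],
       [ 2.23449762e-01,  4.50743201e-03, -9.74705026e-01]]), 't': array([-0.01194435,  0.57854157,  1.42405816])}
```

View pics/scene0.png

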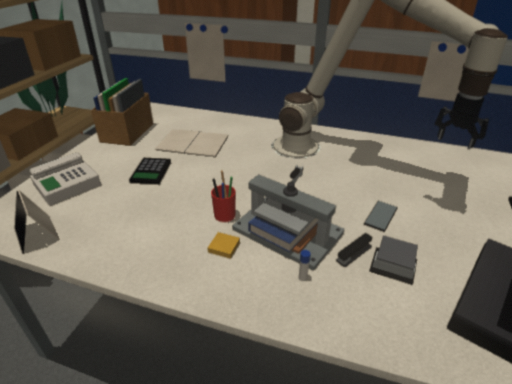

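View pics/top0b.png

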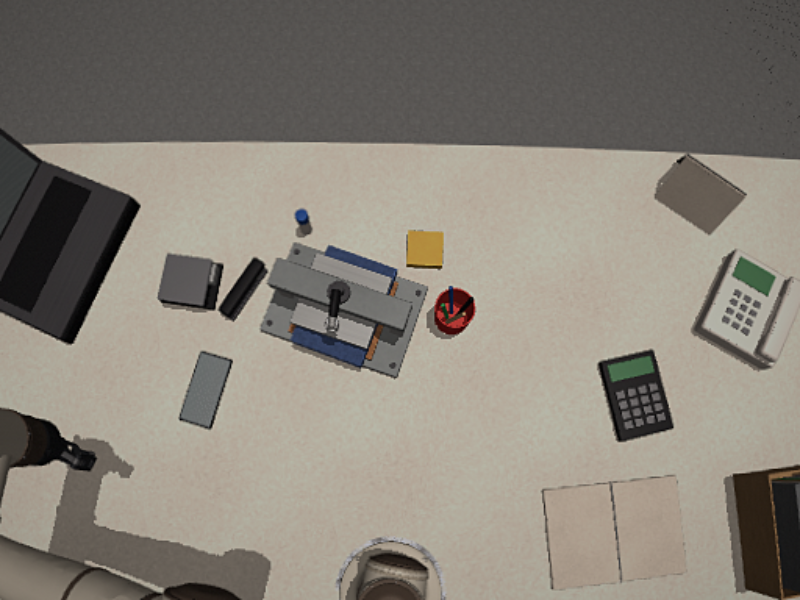

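The press sits near the middle of the top picture, with the hub at about (338,290) in the 800-pixel view. The crank arm points towards the robot and ends at about (332,325). I'll enlarge this area.

```bash
cat > h.py <<'E'
import numpy as np, cv2
from rig import manip, optics
def ray(p,u,v):
    K=np.array([[p["fx"],0,p["cx"]],[0,p["fy"],p["cy"]],[0,0,1]])
    d=cv2.undistortPoints(np.array([[[u,v]]],float),K,np.array([p["k1"],0,0,0.]))[0,0]
    R=np.array(p["R"]);t=np.array(p["t"])
    return -R.T@t, R.T@np.array([d[0],d[1],1])
def atz(p,u,v,z):
    c,d=ray(p,u,v); return c+d*(z-c[2])/d[2]
def proj(p,X):
    x=np.array(p["R"])@np.array(X)+np.array(p["t"]); a=x[:2]/x[2]; a=a*(1+p["k1"]*(a@a))
    return np.array([p["fx"]*a[0]+p["cx"],p["fy"]*a[1]+p["cy"]])
E
python3 - <<'E'
import cv2
b=cv2.imread("pics/top0.png")[145:250,160:310]
cv2.imwrite("pics/c1.png",cv2.resize(b,None,fx=5,fy=5,interpolation=cv2.INTER_CUBIC))
E
```

```text
(no output)
```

View pics/c1.png

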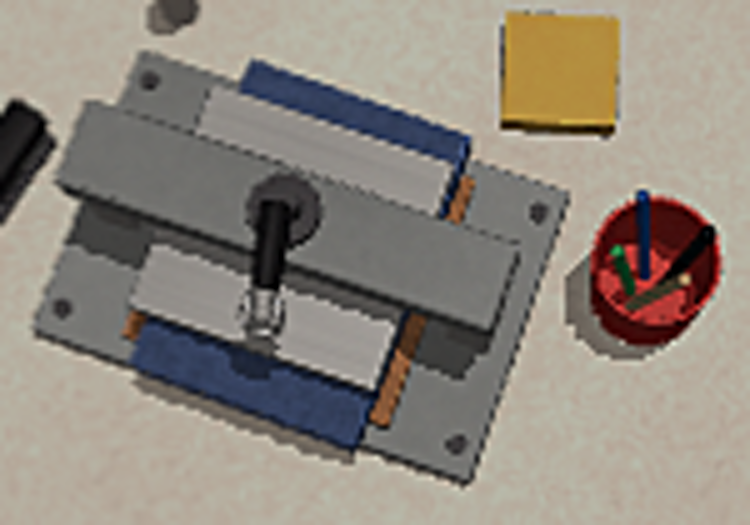

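Run:
```python
from h import *
p=optics.camera_params("top")
f=lambda u,v,z: atz(p,160+u/5-.4,145+v/5-.4,z).round(4)
C=[f(*q,.155) for q in((85,100),(55,185),(492,332),(520,240))]
print(C, np.mean(C,0))
print("bigdisc",f(284,212,.165), "tipend",f(274,203,.2), "pinend",f(266,290,.2),"piv",f(264,308,.2))
print("base",[f(*q,.022) for q in((138,50),(35,333),(470,485),(570,195))])
```

```text
[array([0.6362, 0.2284, 0.155 ]), array([0.5834, 0.2433, 0.155 ]), array([ 0.5002, -0.0177,  0.155 ]), array([ 0.5555, -0.0332,  0.155 ])] [0.568825 0.1052   0.155   ]
bigdisc [0.5672 0.1054 0.165 ] tipend [0.5641 0.1084 0.2   ] pinend [0.5133 0.111  0.2   ] piv [0.5029 0.1118 0.2   ]
base [array([0.7092, 0.2181, 0.022 ]), array([0.5181, 0.275 , 0.022 ]), array([ 0.4265, -0.0066,  0.022 ]), array([ 0.6163, -0.0677,  0.022 ])]
```

Run:
```python
from h import *
from scipy.spatial.transform import Rotation as R
s=manip.read_state(); M=R.from_quat(s["ee_rot"]).as_matrix(); print(M.round(3), np.arctan2(M[1,1],M[0,1]))
print(optics.camera_params("wrist"))
```

```text
[[-0.001 -0.42  -0.907]
 [-0.002 -0.907  0.42 ]
 [-1.     0.002 -0.   ]] -2.0047781111177474
{'fx': 266.986100997715, 'fy': 266.986100997715, 'cx': 259.4494058779425, 'cy': 191.86462154164283, 'k1': -0.02292651676178215, 'R': array([[-0.42042071, -0.90732731,  0.00189197],
       [-0.86502211,  0.40144567,  0.300962  ],
       [-0.27383057,  0.12489406, -0.95363426]]), 't': array([ 0.62341235, -0.03804643,  0.38021387])}
```

{"api": "step_arm", "payload": {
  "linear": [
    [0,0,5],
    [0,0,5],
    [2.8,-4.6,0],
    [2.8,-4.6,0],
    [2.8,-4.6,0],
    [2.8,-4.6,0],
    [2.8,-4.6,0],
    [2.8,-4.6,0],
    [2.8,-4.6,0],
    [2.8,-4.6,0],
    [2.8,-4.6,0],
    [2.8,-4.6,0],
    [0,0,0],
    [0,0,0]
  ],
  "yaw": [0,0,0.035,0.035,0.035,0.035,0.035,0.035,0.035,0.035,0.035,0.035,0,0],
  "hand": [1,1,1,1,1,1,1,1,1,1,1,1,1,1]
}}

```text
time_s: 1.85
tcp_pos: [0.5451, 0.0888, 0.2941]
ee_rot: [-0.705, 0.03, 0.708, 0.02]
ft_force: [-0.8, 1.5, 0.9]
finger_gap: 0.993
```

Run:
```python
from h import *
p=optics.camera_params("wrist"); im=optics.snapshot("wrist")
import pickle; pickle.dump(p,open("w1.pkl","wb"))
print(manip.read_state()["tcp_pos"])
for X in [(.567,.105,.188),(.5,.111,.2),(.545,.107,.2)]: print(proj(p,X))
cv2.imwrite("pics/w1.png",cv2.resize(im,(800,600)))
```

```text
[0.5449696  0.08909708 0.29413695]
[240.44429597 163.78261611]
[240.05536595 226.56637099]
[239.85756588 187.01203016]
```

View pics/w1.png

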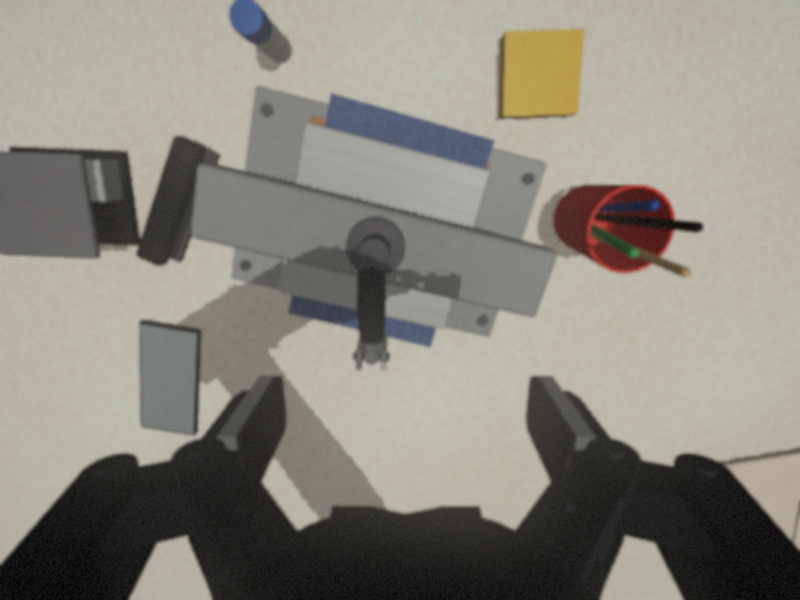

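The close view agrees with the top view: hub at (375,248), grip from (373,265) to (370,340), and lugs around (371,354).

Run:
```python
from h import *
import pickle; p=pickle.load(open("w1.pkl","rb"))
g=lambda u,v,z: atz(p,u*.64-.2,v*.64-.2,z).round(4)
print("hub",g(375,248,.188),"disc",g(376,243,.16),"grip top end",g(372.5,268,.208),"grip low end",g(370.5,338,.206),"lugs",g(357,356,.2),g(387,356,.2))
from scipy.spatial.transform import Rotation as R
M=R.from_quat(manip.read_state()["ee_rot"]).as_matrix(); print(np.arctan2(M[1,1],M[0,1]),manip.read_state()["joint_positions"].round(2))
```

```text
hub [0.5727 0.1052 0.188 ] disc [0.5712 0.1061 0.16  ] grip top end [0.5637 0.1065 0.208 ] grip low end [0.5151 0.1126 0.206 ] lugs [0.4997 0.124  0.2   ] [0.4981 0.103  0.2   ]
-1.6409554540910927 [ 0.46  0.21 -0.01  0.01 -1.36  1.04]
```

{"api": "step_arm", "payload": {
  "linear": [
    [-0.4,1.95,0],
    [0,0,-4],
    [0,0,-3],
    [0,0,-1],
    [0,0,0],
    [0,0,0]
  ],
  "yaw": [-0.035,0,0,0,0,0],
  "hand": [0.7,0.6,0.6,0.6,0.6,0.6],
  "newtons": 20
}}

```text
time_s: 2.65
tcp_pos: [0.5396, 0.1155, 0.2153]
ee_rot: [-0.706, 0.038, 0.706, 0.03]
ft_force: [0.4, 0.7, -0.2]
finger_gap: 0.602
```

{"api": "step_arm", "payload": {
  "linear": [
    [0.15,-0.7,0],
    [0,0,0],
    [0,0,-1.5],
    [0,0,-1],
    [0,0,0],
    [0,0,0]
  ],
  "yaw": [0,0,0,0,0,0],
  "hand": [0.6,0.6,0.6,0.6,0.6,0.6]
}}

```text
time_s: 3.4
tcp_pos: [0.5419, 0.1079, 0.1901]
ee_rot: [0.707, -0.037, -0.705, -0.031]
ft_force: [0.1, -0.3, 0.1]
finger_gap: 0.595
```

{"api": "step_arm", "payload": {
  "linear": [
    [0,0,-0.5],
    [0,0,0],
    [0,0,0],
    [0,0,0],
    [0,0,0],
    [0,0,0],
    [0,0,0],
    [0,0,0]
  ],
  "yaw": [0,0,0,0,0,0,0,0],
  "hand": [0.6,0.5,0.4,0.3,0,0,0,0],
  "newtons": 25
}}

```text
time_s: 4.4
tcp_pos: [0.5425, 0.1085, 0.186]
ee_rot: [0.708, -0.037, -0.705, -0.031]
ft_force: [-0.2, -0.6, 0.7]
finger_gap: 0.0
```

Run:
```python
from h import *
s=manip.read_state(); print(s["tcp_pos"],s["ft_force"],s["finger_gap"])
p=optics.camera_params("wrist"); im=optics.snapshot("wrist")
print(proj(p,(.569,.1055,.188)),proj(p,(.4995,.113,.2)))
cv2.imwrite("pics/w2.png",cv2.resize(im,(800,600)))
```

```text
[0.542525   0.10854492 0.1860183 ] [-0.19664665 -0.58999056  0.70647151] 0.00017473652090400172
[258.72778007 188.07679984] [257.78979835 287.97321443]
```

View pics/w2.png

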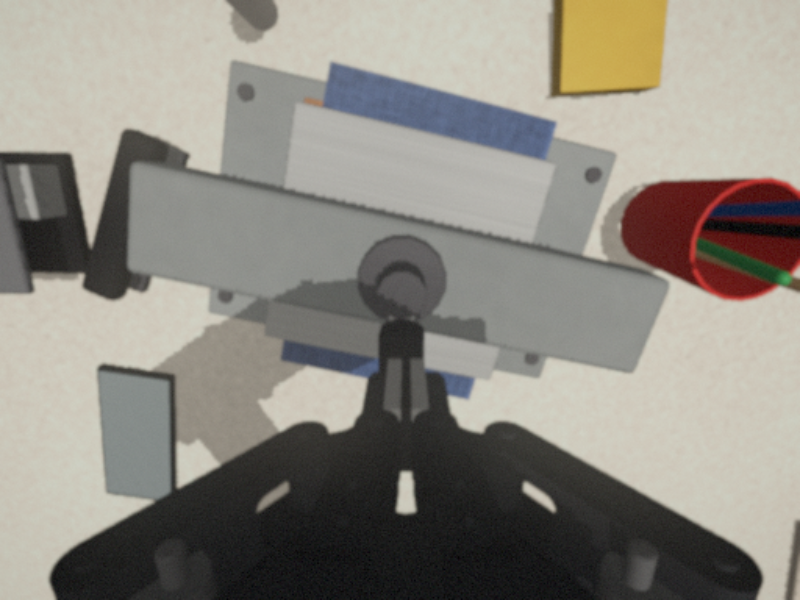

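Run:
```python
from h import *
p=optics.camera_params("wrist");s=manip.read_state();t=s["tcp_pos"]
P=lambda *X:(proj(p,X)/.64).round(0)
print("cam",ray(p,256,192)[0])
print("tcp",P(*t),"grasp",P(t[0],t[1],t[2]+.019),"10mm wide",P(t[0],t[1]+.01,t[2]))
print("tip folded top",P(.563,.106,.209),"bottom",P(.563,.106,.191),"tip at fold .2",P(.562,.1065,.213+.009))
im=optics.snapshot("wrist"); cv2.imwrite("pics/w3.png",cv2.resize(im[180:300,200:320],(720,720),interpolation=cv2.INTER_CUBIC)[:600])
im=optics.snapshot("scene"); u=proj(optics.camera_params("scene"),(.52,.11,.2)); print(u)
x,y=u.astype(int); cv2.imwrite("pics/s3.png",cv2.resize(im[y-45:y+45,x-60:x+60],(800,600),interpolation=cv2.INTER_CUBIC))
```

```text
cam [0.61932273 0.10153433 0.35923031]
tcp [403. 349.] grasp [403. 368.] 10mm wide [381. 351.]
tip folded top [405. 324.] bottom [404. 309.] tip at fold .2 [404. 340.]
[295.41074814 171.46435664]
```

View pics/w3.png

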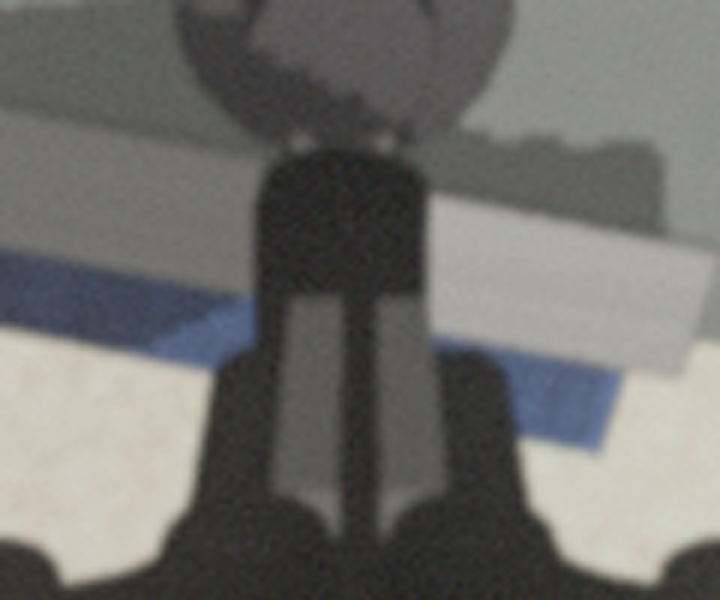

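View pics/s3.png

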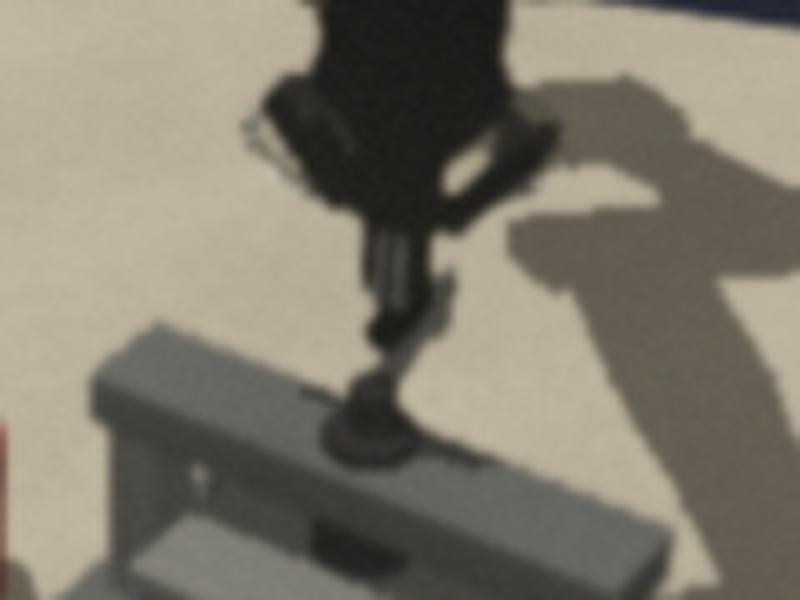

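Run:
```python
from h import *
p=optics.camera_params("wrist");s=manip.read_state();t=s["tcp_pos"]; q=optics.camera_params("scene")
for dx in (.011,0,-.011):
  for z in (.186,.196,.205,.215,.225):
    X=(t[0]+dx,t[1],z); print(dx,z,"w3",((proj(p,X)-[200,180])*6).round(),"s3",((proj(q,X)-[235,126])*6.667).round())
for n,X in dict(tiptop=(.563,.1065,.209),tipbot=(.563,.1065,.191),hubtop=(.569,.1055,.188),disc=(.569,.1055,.157)).items(): print(n,((proj(p,X)-[200,180])*6).round(),((proj(q,X)-[235,126])*6.667).round())
```

```text
0.011 0.186 w3 [339. 174.] s3 [380. 368.]
0.011 0.196 w3 [339. 207.] s3 [381. 349.]
0.011 0.205 w3 [339. 239.] s3 [383. 332.]
0.011 0.215 w3 [339. 280.] s3 [384. 313.]
0.011 0.225 w3 [338. 325.] s3 [385. 293.]
0 0.186 w3 [349. 261.] s3 [386. 355.]
0 0.196 w3 [349. 298.] s3 [387. 336.]
0 0.205 w3 [349. 334.] s3 [388. 319.]
0 0.215 w3 [349. 379.] s3 [390. 300.]
0 0.225 w3 [350. 430.] s3 [391. 281.]
-0.011 0.186 w3 [358. 345.] s3 [392. 342.]
-0.011 0.196 w3 [358. 386.] s3 [393. 323.]
-0.011 0.205 w3 [359. 426.] s3 [394. 306.]
-0.011 0.215 w3 [360. 475.] s3 [396. 287.]
-0.011 0.225 w3 [361. 531.] s3 [397. 268.]
tiptop [349. 166.] [373. 335.]
tipbot [349. 109.] [371. 369.]
hubtop [352.  49.] [365. 382.]
disc [351. -19.] [361. 439.]
```

Run:
```python
from h import *
import pickle
p=pickle.load(open("w1.pkl","rb")); t=np.array([.545,.0891,.2941])
for h in (0,.013,.02,.03,.04):
  for dx in (.011,-.011):
    for dy in (.0425,.05): print(h,dx,dy,(proj(p,t+[dx,dy,h])/.64).round())
s=manip.read_state(); print(s["finger_gap"],s["ft_force"],s["moment"],s["tau"].round(1))
```

```text
0 0.011 0.0425 [306. 334.]
0 0.011 0.05 [289. 335.]
0 -0.011 0.0425 [312. 378.]
0 -0.011 0.05 [296. 379.]
0.013 0.011 0.0425 [299. 346.]
0.013 0.011 0.05 [281. 347.]
0.013 -0.011 0.0425 [307. 392.]
0.013 -0.011 0.05 [289. 393.]
0.02 0.011 0.0425 [295. 353.]
0.02 0.011 0.05 [276. 354.]
0.02 -0.011 0.0425 [303. 401.]
0.02 -0.011 0.05 [285. 402.]
0.03 0.011 0.0425 [289. 364.]
0.03 0.011 0.05 [269. 365.]
0.03 -0.011 0.0425 [297. 414.]
0.03 -0.011 0.05 [279. 416.]
0.04 0.011 0.0425 [281. 377.]
0.04 0.011 0.05 [260. 378.]
0.04 -0.011 0.0425 [291. 430.]
0.04 -0.011 0.05 [271. 431.]
-0.003414301855937233 [ 0.23704035 -0.58874941  1.71883091] [0.10122341 0.02333164 0.05306422] [ -0.2 -32.4  17.9   4.    0.   -0. ]
```

The wrist and scene views agree that the shut fingertips end about 30 mm above the reported TCP, just over the grip, and nothing was grasped. The handle also sits slightly raised, at about 0.2 rad. I'll reopen, go lower while watching the force, and close again.

{"api": "step_arm", "payload": {
  "linear": [
    [0,0,0],
    [0,0,0],
    [0,0,0],
    [0,0,0],
    [0,0,-0.8],
    [0,0,-0.5],
    [0,0,0],
    [0,0,0]
  ],
  "yaw": [0,0,0,0,0,0,0,0],
  "hand": [0.6,0.6,0.6,0.6,0.6,0.6,0.6,0.6]
}}

```text
time_s: 5.55
tcp_pos: [0.5422, 0.1082, 0.1711]
ee_rot: [0.707, -0.037, -0.705, -0.031]
ft_force: [-0.0, -0.3, -0.1]
finger_gap: 0.599
```

{"api": "step_arm", "payload": {
  "linear": [
    [0,0,-0.5],
    [0,0,-0.4],
    [0,0,0],
    [0,0,0],
    [0,0,0],
    [0,0,0],
    [0,0,0],
    [0,0,0]
  ],
  "yaw": [0,0,0,0,0,0,0,0],
  "hand": [0.6,0.6,0.5,0.4,0.3,0,0,0],
  "newtons": 25
}}

```text
time_s: 6.55
tcp_pos: [0.5428, 0.1101, 0.162]
ee_rot: [0.708, -0.036, -0.704, -0.032]
ft_force: [-0.6, 0.6, -1.0]
finger_gap: 0.206
```

Run:
```python
from h import *
s=manip.read_state(); print(s["tcp_pos"],s["ft_force"],s["finger_gap"])
a=optics.snapshot("wrist")[170:320,170:340]; b=optics.snapshot("scene")[126:216,235:355]
a=cv2.resize(a,(400,353),interpolation=cv2.INTER_CUBIC); b=cv2.resize(b,(400,300),interpolation=cv2.INTER_CUBIC)
cv2.imwrite("pics/m4.png",np.hstack([a,np.vstack([b,np.zeros((53,400,3),np.uint8)])]))
```

```text
[0.5427538  0.11008129 0.16196624] [-0.57358168  0.64128831 -1.02811462] 0.20568366743243727
```

View pics/m4.png

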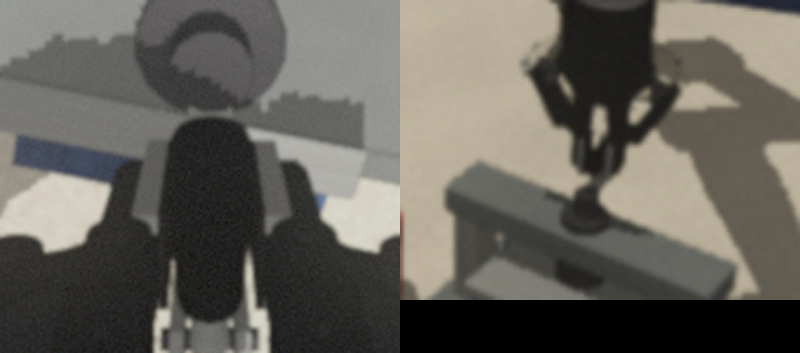

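Now it's gripped: the gap of 0.206 is about 17.5 mm, which matches the grip, and the fingers straddle it. Next I swing it up along the arc.

{"api": "step_arm", "payload": {
  "linear": [
    [-0.2,0.02,0.8],
    [0,0,0],
    [-0.37,0.04,0.77],
    [0,0,0]
  ],
  "yaw": [0,0,0,0],
  "hand": [0,0,0,0],
  "newtons": 30
}}

```text
time_s: 7.15
tcp_pos: [0.5379, 0.1107, 0.1763]
ee_rot: [0.708, -0.036, -0.704, -0.033]
ft_force: [0.2, 1.3, -1.2]
finger_gap: 0.208
```

{"api": "step_arm", "payload": {
  "linear": [
    [-0.48,0.03,0.7],
    [0,0,0],
    [-0.62,0.05,0.6],
    [0,0,0],
    [-0.72,0.06,0.46],
    [0,0,0]
  ],
  "yaw": [0,0,0,0,0,0],
  "hand": [0,0,0,0,0,0]
}}

```text
time_s: 7.9
tcp_pos: [0.5214, 0.1125, 0.1942]
ee_rot: [0.71, -0.036, -0.703, -0.033]
ft_force: [0.6, 1.2, 0.1]
finger_gap: 0.204
```

{"api": "step_arm", "payload": {
  "linear": [
    [-0.78,0.06,0.26],
    [0,0,0],
    [-0.72,0.06,0.12],
    [0,0,0],
    [-0.6,0.05,0.0],
    [0,0,0]
  ],
  "yaw": [0,0,0,0,0,0],
  "hand": [0,0,0,0,0,0]
}}

```text
time_s: 8.65
tcp_pos: [0.5056, 0.1143, 0.2005]
ee_rot: [0.714, -0.035, -0.698, -0.033]
ft_force: [2.1, -0.3, -1.5]
finger_gap: 0.205
```

Run:
```python
from h import *
s=manip.read_state(); print(s["tcp_pos"],s["ft_force"],s["finger_gap"],s["joint_positions"].round(2))
a=optics.snapshot("wrist")[130:330,150:370]; b=optics.snapshot("scene")[116:206,235:355]
a=cv2.resize(a,(400,364),interpolation=cv2.INTER_CUBIC); b=cv2.resize(b,(400,300),interpolation=cv2.INTER_CUBIC)
cv2.imwrite("pics/m5.png",np.hstack([a,np.vstack([b,np.zeros((64,400,3),np.uint8)])]))
```

```text
[0.50560861 0.11427338 0.20048225] [ 2.06372075 -0.25620225 -1.46872104] 0.20469867096090794 [ 0.55  0.19 -0.27  0.02 -1.09  0.92]
```

View pics/m5.png

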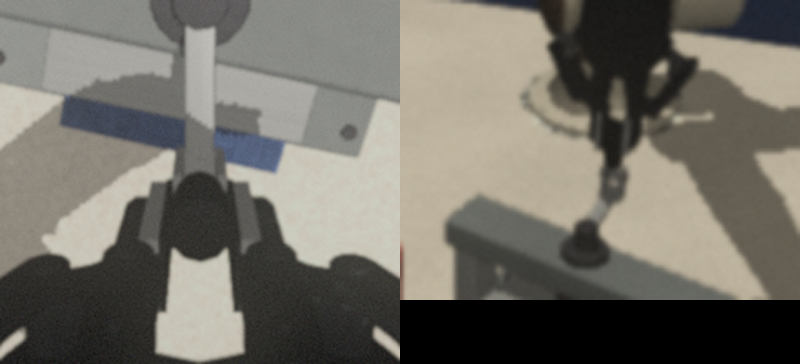

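{"api": "step_arm", "payload": {
  "linear": [
    [-0.5,0.05,0],
    [0,0,0],
    [-0.3,0.03,0],
    [0,0,0]
  ],
  "yaw": [0,0,0,0],
  "hand": [0,0,0,0]
}}

```text
time_s: 9.25
tcp_pos: [0.5008, 0.1149, 0.2014]
ee_rot: [0.717, -0.035, -0.696, -0.033]
ft_force: [3.1, 0.3, -0.7]
finger_gap: 0.208
```

{"api": "step_arm", "payload": {
  "linear": [
    [-0.4,0.04,0],
    [0,0,0],
    [0,0,0]
  ],
  "yaw": [0,0,0],
  "hand": [0,0,0]
}}

```text
time_s: 9.62
tcp_pos: [0.4982, 0.1151, 0.2017]
ee_rot: [0.718, -0.035, -0.694, -0.033]
ft_force: [4.1, 0.4, -1.1]
finger_gap: 0.208
```

```bash
cat > g.py <<'E'
import sys
from h import *
ax=np.array([.569,.1055]); Rr=.0705
s=manip.read_state(); p=s["tcp_pos"][:2]; d=p-ax; ph=np.arctan2(d[1],d[0]); f=s["ft_force"]
r=d/np.linalg.norm(d); t=np.array([r[1],-r[0]])
print("phi %.3f R %.4f z %.4f Frad %.2f Ftan(resist) %.2f fz %.2f gap %.3f"%(ph,np.linalg.norm(d),s["tcp_pos"][2],f[:2]@r,-f[:2]@t,f[2],s["finger_gap"]),s["ee_rot"].round(3),s["joint_positions"].round(2),s["time_s"])
n,st=int(sys.argv[1]),float(sys.argv[2]); q=ax+d/np.linalg.norm(d)*np.linalg.norm(d)
for i in range(1,n+1):
    a=ph-i*st; w=ax+Rr*np.array([np.cos(a),np.sin(a)]); print(((w-q)*100).round(2).tolist()); q=w
E
python3 g.py 6 .15
```

```text
phi 3.007 R 0.0714 z 0.2017 Frad -4.01 Ftan(resist) -0.91 fz -1.09 gap 0.208 [ 0.718 -0.035 -0.694 -0.033] [ 0.56  0.17 -0.3   0.03 -1.08  0.9 ] 9.625
[0.31, 1.02]
[0.37, 0.99]
[0.52, 0.92]
[0.65, 0.83]
[0.76, 0.73]
[0.87, 0.61]
```

{"api": "step_arm", "payload": {
  "linear": [
    [0.22,1.03,0],
    [0.37,0.99,0],
    [0.52,0.92,0],
    [0.65,0.83,0]
  ],
  "yaw": [0,0,0,0],
  "hand": [0,0,0,0],
  "newtons": 40
}}

```text
time_s: 10.12
tcp_pos: [0.507, 0.1422, 0.2014]
ee_rot: [0.71, -0.045, -0.702, -0.025]
ft_force: [-6.2, -5.0, 5.9]
finger_gap: 0.2
```

```bash
python3 g.py 8 .15
```

```text
phi 2.608 R 0.0721 z 0.2014 Frad 2.78 Ftan(resist) 7.48 fz 5.91 gap 0.200 [ 0.71  -0.045 -0.702 -0.025] [ 0.6   0.22 -0.25  0.03 -1.12  0.86] 10.125
[0.74, 0.79]
[0.73, 0.77]
[0.83, 0.65]
[0.92, 0.52]
[0.99, 0.37]
[1.03, 0.22]
[1.05, 0.07]
[1.05, -0.09]
```

{"api": "step_arm", "payload": {
  "linear": [
    [0.63,0.9,0],
    [0.71,0.78,0],
    [0.81,0.67,0],
    [0.9,0.54,0]
  ],
  "yaw": [0,0,0,0],
  "hand": [0,0,0,0]
}}

```text
time_s: 10.62
tcp_pos: [0.5231, 0.162, 0.2007]
ee_rot: [-0.699, 0.054, 0.713, 0.021]
ft_force: [-10.6, -0.5, 6.9]
finger_gap: 0.202
```

```bash
sed -i 's/Rr=.0705/Rr=.072/' g.py; python3 g.py 6 .15
```

```text
phi 2.253 R 0.0728 z 0.2007 Frad 6.32 Ftan(resist) 8.51 fz 6.90 gap 0.202 [-0.699  0.054  0.713  0.021] [ 0.61  0.27 -0.17  0.03 -1.18  0.84] 10.625
[0.93, 0.56]
[0.97, 0.48]
[1.03, 0.33]
[1.07, 0.17]
[1.08, 0.01]
[1.07, -0.15]
```

{"api": "step_arm", "payload": {
  "linear": [
    [-0.19,0.23,0.1],
    [-0.06,0.08,0.1],
    [0,0,0]
  ],
  "yaw": [0,0,0],
  "hand": [0,0,0]
}}

```text
time_s: 11.0
tcp_pos: [0.5179, 0.1633, 0.2021]
ee_rot: [-0.696, 0.056, 0.715, 0.02]
ft_force: [0.9, -0.3, -1.6]
finger_gap: 0.2
```

```bash
python3 g.py 1 .15
python3 - <<'E'
from h import *
p=optics.camera_params("wrist");q=optics.camera_params("scene")
a=optics.snapshot("wrist")[130:330,150:370]; b=optics.snapshot("scene")[116:206,235:355]
cv2.imwrite("pics/t6.png",optics.snapshot("top"))
a=cv2.resize(a,(400,364),interpolation=cv2.INTER_CUBIC); b=cv2.resize(b,(400,300),interpolation=cv2.INTER_CUBIC)
cv2.imwrite("pics/m6.png",np.hstack([a,np.vstack([b,np.zeros((64,400,3),np.uint8)])]))
print(((proj(p,(.569,.1055,.188))-[150,130])*400/220).round())
E
```

```text
phi 2.295 R 0.0771 z 0.2021 Frad -0.80 Ftan(resist) -0.52 fz -1.64 gap 0.200 [-0.696  0.056  0.715  0.02 ] [ 0.62  0.27 -0.17  0.03 -1.18  0.83] 11.0
[1.2, 0.27]
[330.  16.]
```

View pics/m6.png

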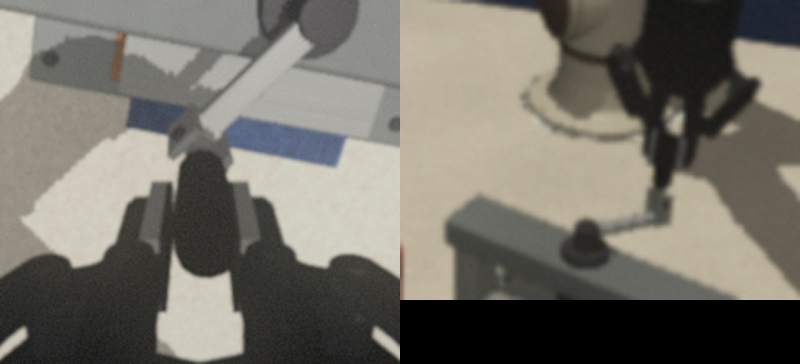

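Run:
```python
from h import *
from scipy.spatial.transform import Rotation as R
p=optics.camera_params("wrist"); f=lambda u,v,z:atz(p,150+u*.55,130+v*.55,z).round(4)
print("hub",f(318,18,.188),"piv",f(203,135,.2),"lugs",f(180,135,.2),f(225,155,.2),"griptip(bottom)",f(207,265,.26),"gripbase",f(205,160,.214))
s=manip.read_state();M=R.from_quat(s["ee_rot"]).as_matrix();print(M[:,0].round(3),s["tcp_pos"])
```

```text
hub [0.5688 0.1101 0.188 ] piv [0.5313 0.1592 0.2   ] lugs [0.5324 0.168  0.2   ] [0.5219 0.1516 0.2   ] griptip(bottom) [0.5167 0.1633 0.26  ] gripbase [0.5272 0.1598 0.214 ]
[-0.029 -0.05  -0.998] [0.51794289 0.16327387 0.2021665 ]
```

The crank has turned about 0.75 rad with the handle still upright. The handle now sits about 5 mm off-centre in the pads, so I'll regrip centred and harder, then use larger rows so the tool creeps less.

{"api": "step_arm", "payload": {
  "linear": [
    [0,0,0],
    [0,0,0],
    [0,0,0],
    [0.5,-0.2,0],
    [0,0,0],
    [0,0,0],
    [0,0,0],
    [0,0,0]
  ],
  "yaw": [0,0,0,0,0,0,0,0],
  "hand": [0.35,0.35,0.35,0.35,0.35,0,0,0],
  "newtons": 80
}}

```text
time_s: 12.15
tcp_pos: [0.5222, 0.1624, 0.2019]
ee_rot: [-0.695, 0.055, 0.716, 0.02]
ft_force: [0.0, -0.6, -0.5]
finger_gap: 0.196
```

```bash
cat > g.py <<'E'
import sys
from h import *
from scipy.spatial.transform import Rotation as R
ax=np.array([.569,.107]); Rr=.070
s=manip.read_state(); X=R.from_quat(s["ee_rot"]).as_matrix()[:,0]
c=(s["tcp_pos"]-.049*X)[:2]; d=c-ax; ph=np.arctan2(d[1],d[0]); f=s["ft_force"]
r=d/np.linalg.norm(d); t=np.array([r[1],-r[0]])
print("phi %.3f R %.4f z %.4f Frad %.2f Ftan(resist) %.2f fz %.2f gap %.3f"%(ph,np.linalg.norm(d),s["tcp_pos"][2],f[:2]@r,-f[:2]@t,f[2],s["finger_gap"]),"tilt",X[:2].round(3),"j",s["joint_positions"].round(2),s["time_s"])
n,st=int(sys.argv[1]),float(sys.argv[2]); Rr=np.linalg.norm(d)+float(sys.argv[3]); q=c
for i in range(1,n+1):
    a=ph-i*st; w=ax+Rr*np.array([np.cos(a),np.sin(a)]); print(((w-q)*100).round(2).tolist()); q=w
E
python3 g.py 4 .4 0
```

```text
phi 2.236 R 0.0733 z 0.2019 Frad -0.50 Ftan(resist) 0.34 fz -0.48 gap 0.196 tilt [-0.032 -0.048] j [ 0.61  0.28 -0.16  0.02 -1.19  0.84] 12.15
[2.6, 1.31]
[2.91, 0.19]
[2.75, -0.96]
[2.16, -1.95]
```

{"api": "step_arm", "payload": {
  "linear": [
    [2.6,1.35,0],
    [2.9,0.25,0]
  ],
  "yaw": [0,0],
  "hand": [0,0]
}}

```text
time_s: 12.4
tcp_pos: [0.5707, 0.1777, 0.2019]
ee_rot: [-0.691, 0.056, 0.721, 0.019]
ft_force: [-6.7, 2.3, 3.0]
finger_gap: 0.192
```

```bash
python3 g.py 4 .4 0
```

```text
phi 1.517 R 0.0733 z 0.2019 Frad 1.95 Ftan(resist) 6.81 fz 2.96 gap 0.192 tilt [-0.046 -0.05 ] j [ 0.58  0.37 -0.02  0.02 -1.25  0.88] 12.4
[2.82, -0.73]
[2.31, -1.77]
[1.44, -2.53]
[0.34, -2.89]
```

{"api": "step_arm", "payload": {
  "linear": [
    [2.85,-0.65,0],
    [2.4,-1.7,0]
  ],
  "yaw": [0,0],
  "hand": [0,0]
}}

```text
time_s: 12.65
tcp_pos: [0.6191, 0.1557, 0.2013]
ee_rot: [-0.686, 0.056, 0.725, 0.017]
ft_force: [-7.4, 1.3, 3.4]
finger_gap: 0.192
```

```bash
python3 g.py 4 .3 0
```

```text
phi 0.769 R 0.0737 z 0.2013 Frad -4.44 Ftan(resist) 6.06 fz 3.45 gap 0.192 tilt [-0.058 -0.051] j [ 0.51  0.45  0.1   0.02 -1.3   0.95] 12.65
[1.28, -1.79]
[0.69, -2.09]
[0.04, -2.2]
[-0.61, -2.12]
```

{"api": "step_arm", "payload": {
  "linear": [
    [1.2,-1.85,0],
    [0.65,-2.1,0]
  ],
  "yaw": [0,0],
  "hand": [0,0]
}}

```text
time_s: 12.9
tcp_pos: [0.637, 0.1192, 0.2018]
ee_rot: [-0.685, 0.053, 0.726, 0.019]
ft_force: [-4.4, 6.0, 3.5]
finger_gap: 0.19
```

```bash
python3 g.py 3 .3 0
```

```text
phi 0.201 R 0.0724 z 0.2018 Frad -3.14 Ftan(resist) 6.72 fz 3.50 gap 0.190 tilt [-0.061 -0.046] j [ 0.44  0.46  0.13  0.02 -1.31  1.02] 12.9
[0.11, -2.16]
[-0.53, -2.1]
[-1.13, -1.85]
```

Still running free (6.7 N, 2.83 rad wound). I'll continue in short bursts of about 0.3 rad per row.

{"api": "step_arm", "payload": {
  "linear": [
    [0.05,-2.3,0]
  ],
  "yaw": [0],
  "hand": [0]
}}

```text
time_s: 13.02
tcp_pos: [0.6374, 0.0985, 0.2019]
ee_rot: [-0.685, 0.051, 0.726, 0.02]
ft_force: [-3.6, 7.2, 2.4]
finger_gap: 0.196
```

```bash
python3 g.py 3 .3 0
```

```text
phi -0.091 R 0.0717 z 0.2019 Frad -4.23 Ftan(resist) 6.84 fz 2.42 gap 0.196 tilt [-0.061 -0.041] j [ 0.41  0.46  0.12  0.01 -1.3   1.06] 13.025
[-0.51, -2.08]
[-1.1, -1.84]
[-1.6, -1.43]
```

{"api": "step_arm", "payload": {
  "linear": [
    [-0.5,-1.85,0],
    [-0.9,-1.65,0]
  ],
  "yaw": [0,0],
  "hand": [0,0]
}}

```text
time_s: 13.28
tcp_pos: [0.6256, 0.0687, 0.2024]
ee_rot: [-0.688, 0.046, 0.724, 0.024]
ft_force: [1.5, 8.4, 0.0]
finger_gap: 0.186
```

```bash
python3 g.py 3 .26 0
```

```text
phi -0.557 R 0.0697 z 0.2024 Frad -3.17 Ftan(resist) 7.90 fz 0.04 gap 0.186 tilt [-0.052 -0.029] j [ 0.37  0.42  0.07  0.01 -1.27  1.1 ] 13.275
[-1.15, -1.4]
[-1.47, -1.06]
[-1.69, -0.64]
```

{"api": "step_arm", "payload": {
  "linear": [
    [-1.0,-1.2,0]
  ],
  "yaw": [0],
  "hand": [0]
}}

```text
time_s: 13.4
tcp_pos: [0.6184, 0.0602, 0.2028]
ee_rot: [-0.691, 0.043, 0.721, 0.027]
ft_force: [5.1, 8.4, -1.3]
finger_gap: 0.192
```

```bash
python3 g.py 3 .2 0
```

```text
phi -0.727 R 0.0689 z 0.2028 Frad -1.78 Ftan(resist) 9.65 fz -1.28 gap 0.192 tilt [-0.043 -0.021] j [ 0.36  0.4   0.04  0.   -1.25  1.11] 13.4
[-1.01, -0.93]
[-1.18, -0.71]
[-1.3, -0.46]
```

It's stiffening: 6.8, then 7.9, then 9.65 N, at about 10 N/rad. One more small row.

{"api": "step_arm", "payload": {
  "linear": [
    [-0.62,-0.52,0]
  ],
  "yaw": [0],
  "hand": [0]
}}

```text
time_s: 13.52
tcp_pos: [0.6157, 0.0582, 0.2033]
ee_rot: [-0.695, 0.04, 0.717, 0.029]
ft_force: [7.0, 7.4, -3.5]
finger_gap: 0.193
```

```bash
python3 g.py 2 .1 0
```

```text
phi -0.783 R 0.0682 z 0.2033 Frad -0.30 Ftan(resist) 10.20 fz -3.53 gap 0.193 tilt [-0.033 -0.014] j [ 0.36  0.39  0.02  0.   -1.24  1.12] 13.525
[-0.5, -0.46]
[-0.55, -0.41]
```

{"api": "step_arm", "payload": {
  "linear": [
    [-0.55,-0.42,0]
  ],
  "yaw": [0],
  "hand": [0]
}}

```text
time_s: 13.65
tcp_pos: [0.6144, 0.0572, 0.2036]
ee_rot: [-0.699, 0.038, 0.714, 0.031]
ft_force: [9.2, 7.2, -3.8]
finger_gap: 0.195
```

```bash
python3 g.py 2 .1 0
```

```text
phi -0.817 R 0.0678 z 0.2036 Frad 1.11 Ftan(resist) 11.64 fz -3.83 gap 0.195 tilt [-0.021 -0.008] j [ 0.35  0.38  0.01 -0.   -1.22  1.12] 13.65
[-0.52, -0.44]
[-0.56, -0.39]
```

Now 11.6 N, inside the 8.5–13 N window. I'll stop winding, let the load relax, open and lift off.

{"api": "step_arm", "payload": {
  "linear": [
    [0,0,0],
    [0,0,0],
    [0,0,0],
    [0,0,0],
    [0,0,0],
    [0,0,0]
  ],
  "yaw": [0,0,0,0,0,0],
  "hand": [0,0,0.5,0.5,0.5,0.5],
  "newtons": 40
}}

```text
time_s: 14.4
tcp_pos: [0.6146, 0.0566, 0.2034]
ee_rot: [-0.699, 0.038, 0.713, 0.031]
ft_force: [0.1, 0.6, -0.6]
finger_gap: 0.5
```

```bash
python3 g.py 1 .1 0
```

```text
phi -0.821 R 0.0683 z 0.2034 Frad -0.42 Ftan(resist) 0.48 fz -0.55 gap 0.500 tilt [-0.021 -0.009] j [ 0.35  0.38  0.01  0.   -1.22  1.12] 14.4
[-0.52, -0.44]
```

{"api": "step_arm", "payload": {
  "linear": [
    [0,0,2],
    [0,0,3],
    [0,0,5],
    [0,0,5],
    [-5,0,0],
    [-5,0,0],
    [-5,0,0],
    [0,0,0],
    [0,0,0]
  ],
  "yaw": [0,0,0,0,0,0,0,0,0],
  "hand": [0.5,0.5,0.5,0.5,0.5,0.5,0.5,0.5,0.5]
}}

```text
time_s: 15.52
tcp_pos: [0.4602, 0.0558, 0.3581]
ee_rot: [-0.699, 0.038, 0.713, 0.032]
ft_force: [0.0, 0.1, -0.2]
finger_gap: 0.5
```

Run:
```python
from h import *
s=manip.read_state(); print(s["tcp_pos"],s["ft_force"])
p=optics.camera_params("scene")
b=optics.snapshot("scene")[140:290,200:400]; t=optics.snapshot("wrist")
b=cv2.resize(b,(400,300),interpolation=cv2.INTER_CUBIC); t=cv2.resize(t,(400,300))
cv2.imwrite("pics/f.png",np.hstack([b,t]))
a=-.82; X=np.array([.569+.07*np.cos(a),.107+.07*np.sin(a)])
for z in (.2,.264): print(((proj(p,(*X,z))-[200,140])*2).round(), (proj(optics.camera_params("wrist"),(*X,z))*.78+[400,0]).round())
```

```text
[0.46018444 0.05581483 0.35812944] [ 0.01550613  0.07551013 -0.24558053]
[138.  91.] [589.  24.]
[139.  53.] [587.  10.]
```

View pics/f.png

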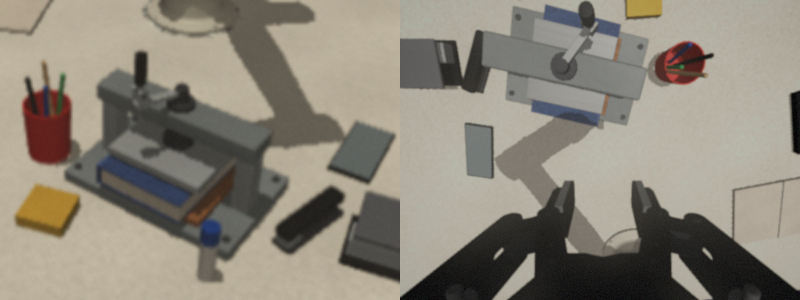

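The final view shows the handle upright at its predicted pixels (tip (140,53), base (140,92)). The press and the other things look untouched, and the arm is clear.

```bash
python3 -c "
from rig import manip
print(manip.finish_job())"
```

```text
the job is handed in; nothing more can be done
None
```

I swung the folded handle upright and wound the crank about 3.85 rad clockwise, until it clearly stiffened and the report was clamped. Then I let go, lifted clear and handed the job in at about 15.6 s; no verdict was reported.

**Clamp force:** the handle ran free at about 6.8 N, then rose through 7.9, 9.65 and 10.2 to 11.6 N. That last reading is above the 10.5 N target but inside the 8.5–13 N window. I had no direct reading of the plate force, so "firmly clamped" rests on the handle feel alone.

**Last checks:** the final picture shows the handle upright where predicted. By eye, the report and the other things on the desk had not moved. The wrist force was near zero, with the gripper clear of everything.

**What disagreed or went wrong:**
- **First grasp:** it closed on air, because the real fingertips showed about 30 mm above the reported TCP in two cameras. I went lower and the second grasp held.
- **Off-circle push:** early in the winding the tool pressed the handle off its circle, by about 6 N towards the axis. I backed off and regripped; the handle stayed upright.

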